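# Take the lens barrel off its drying peg and hold it down in the bonding V-block

### The job

Take the lens barrel off the peg of the drying stand: lift it clear of the upturned tip, then draw it off. Lay it in the V-block of the bonding fixture with the black front ring over the end that faces the little lamp, the ring's shoulder right up against the end of the block, and press it down onto both white contact strips. The program finishes with the gripper still holding the barrel pressed there for the glue to set; do not let the barrel drop or lie on the table, nor push about or tip over the other things on the bench.

Things in the scene. Friction and masses are not known exactly. Their poses are not given: they have to be found in the camera images.
- barrel: loose lens barrel, 0.16 kg: open aluminium tube, outside diameter 34 mm, bore 26, length 84, with a fixed black knurled front ring (diameter 44, length 12, same bore) at one end. Origin on the axis at mid-tube; y axis along the barrel: ring shoulder at y = -42 mm, ring front at -54, plain rear end at +42. Starts hung level on the peg at the stand's yaw. Grip across mid-tube
- ring_front (a point): centre of the front of the barrel's black ring, 54 mm from the barrel's origin along its -y
- stand: drying stand, fixed: grey round foot 116 mm across, bent steel rod 8 mm thick. Origin on the table under the middle of the hung barrel, whose axis is 150 mm above the table. Upright at y = +60 mm of the stand; at its top the rod bends and runs level along the stand's -y as the peg (its axis 159 mm high) through the bore. Only the tip rises above the peg
- peg_tip (a point): centre of the peg's rounded end, at y = -66 mm of the stand, turned up 7 mm higher than the peg. The hung barrel must rise 8 to 17 mm (13 is best) to pass over the tip without the bore touching, and is then drawn off along the stand's -y; it is free after 115 mm
- fixture: bonding fixture, fixed: dark base plate 80 x 205 x 10 mm (y -137 to +67), on it a steel 90 degree V-block, V along y, cut away in the middle: two Vs, 54 mm wide, 51 mm high, at y = -42 to -28 and +28 to +42 mm; between them a gap of 56 mm for the fingers, free down to 18 mm above the table. Origin on the table under the V's middle
- stop (a point): middle of the upper edge of the V-block's end face at y = -42 mm of the fixture, 51 mm high: the ring's shoulder goes against this face
- lamp (a point): front of the small black UV lamp on a post of the fixture, at y = -109 mm, 58 mm high, diameter 27 mm, top 72 mm above the table; it shines along +y at the ring
- seat (a point): where the barrel's origin lies when fully seated: middle of the V-block, 58 mm above the table; axes as the fixture's (barrel axis along y, ring toward -y, shoulder against the end face)
- vee_left: the two white plastic contact strips on the V's flank at -x of the fixture (one line of contact); rigid; origin as the fixture's
- vee_right: the two white plastic contact strips on the V's flank at +x of the fixture (the other line of contact); rigid; origin as the fixture's
- uv_glue: small green needle bottle, 23 mm wide, 83 mm high; bystander, origin under its centre
- alcohol_pump: white pump bottle with a blue top, 52 mm wide, 126 mm high; bystander, origin under its centre
- cotton_cup: clear cup with cotton balls, 60 mm wide, 64 mm high; bystander, origin under its centre
- blower: blue rubber bulb blower lying down, 43 x 92 x 43 mm; bystander
- tweezers: steel tweezers, 14 x 122 x 9 mm; bystander
- kapton_tape: roll of amber tape lying flat, 62 mm wide, 12 mm high; bystander
- driver: small blue screwdriver lying down, 14 x 150 x 15 mm; bystander
There are look-alikes about, which are no part of the job. Leave any pink look-alike of the barrel alone.

How it is judged:
By the outcome, as a careful person would: the job done as asked, in the order asked, and still so for the second after the job is handed in, while the arm keeps its last pose, push and grip.
It also fails if it takes over 45 s, if anything falls off the work surface, if the arm or the gripper's body presses on something with over 40 N, if the wrist force passes 120 N, or if a joint passes its speed limit or range.

### The arm

A 6-joint arm with a two-finger parallel gripper is mounted at the origin on a cart in front of the work surface, level with it; the furniture and walls round the work are solid. World frame = base frame: x ahead of the robot, y to its left, z up, the work surface at z = 0. Lengths are in mm, angles in rad, forces in N, time in s.
With the tool pointing down it reaches from about 275 to 825 mm from the base axis. Payload 4.9 kg.
Tool frame: the origin (TCP) lies at the very end of the fingers, on their centre line; the grasp point (between the pads) lies 19 mm behind it; z points along the fingers, y is the line along which they close (so a half turn about z gives the same grasp; the last joint's range is limited). The gripper opens to 85 mm and grips with 20 to 120 N. Pads are 22 mm wide; open, the fingers measure 114 mm over their backs; the gripper's body (76 mm by 85 mm) begins 54 mm behind the grasp point. The pads swing forward as they close: fully open they stand 13 mm farther back than shut.
Start: joints at [-1.378, 0.326, -0.193, 1.052, 0, 1.437], TCP at [176.57, -520.905, 208.881] pointing down, gripper open.
Joint ranges: [-2.65, 2.65], [-0.97, 1.79], [-1.3, 1.35], [-1.93, 2.1], [-1.47, 1.37], [-3.14, 3.14]. Speed limits (rad/s): [2.57, 2.57, 3.14, 3.14, 3.14, 3.14].

### API

Orientations are given as [roll, pitch, yaw] about the fixed x, y, z axes, in that order (R = Rz(yaw) Ry(pitch) Rx(roll)).
In Python, from bench import bot, solve_ik, imaging gives the robot as it stands. Calls block until the motion is done:
- bot.move_ptp(position, orientation): joint-space move of the TCP to a pose.
- bot.movel(position, rot=None, max_speed=150, threshold=None): straight line of the TCP; rot=None keeps the orientation; max_speed is the mean speed in mm/s. With threshold (N) it stops when the force on the tool has changed by that much, and returns True; else False.
- bot.move_j(angles): joint-space move.
- bot.grip(opening, effort=None): opening from 0.0 (shut) to 1.0 (fully open); effort is the grip in N (None keeps the last); returns when the fingers have stopped.
- bot.dwell(seconds).
- solve_ik(position, orientation): joint angles nearest the present ones, or None.
- bot.get_state(): the state.
- imaging.capture(name): name is "scene" or "side" or "wrist"; returns the picture (420x560x3 uint8, blue, green, red); there is no depth.
- imaging.camera_model(name): a dict with "K" (3x3 intrinsics, pixels), "position" and "rotation" of the camera in the world. Camera axes: x right, y up, looking along -z (the intrinsics and any distortion apply to the point x, -y, -z); pixel columns grow to the right and rows downward; lengths in mm; the calibration is good to about 2 mm. The wrist camera is an equidistant fisheye: a pixel r from the principal point sees the ray r / f radians off the axis. A picture is of the moment at which its call begins: read the wrist's pose just before it. camera_model takes no time and is no camera call; for the wrist camera it gives the pose at the moment of the call.
A pose or a line that the arm cannot do raises bot.IKError and nothing moves.
- bot.sign_off(): hands the job in; it is judged then, once.
The state is a dict: "t": time; "qpos": joint angles; "joint_velocities": joint speeds; "effort": joint torques, N m; "tcp_pos": TCP position; "orientation": TCP orientation; "contact_force": force on the tool from outside, world axes, zero at the start; "wrist_torque": the same for the moment, N m; "opening": opening from 0.0 (shut) to 1.0 (fully open); "gripper_force": force on a finger pad.
Only numpy, scipy, OpenCV 4.12 (cv2) and the standard library are available. Lean on these libraries where they do the work, as an engineer would, in place of code of your own. Each camera call takes 0.05 s, during which the arm holds its last target. There are 200 camera calls.

## Working session

There is one attempt and no reset: what is moved stays moved. The work goes in short steps, each a Python script; the robot and the scene stay as the last script left them, time stands still between calls to the robot, and variables do not carry over. Pictures are saved under pics/ and viewed, at most 10 in all, crops included, and the job is handed in when it is done.

```bash
ls; mkdir -p pics; cat > h.py <<'E'
import numpy as np, cv2
from bench import bot, solve_ik, imaging
def ray(m,u,v):
    K=np.array(m["K"]); d=np.array([(u-K[0,2])/K[0,0],-(v-K[1,2])/K[1,1],-1.0])
    if m.get("fish"):
        x,y=(u-K[0,2])/K[0,0],(v-K[1,2])/K[1,1]; t=np.hypot(x,y)
        s=np.sin(t)/t if t>1e-9 else 1
        d=np.array([x*s,-y*s,-np.cos(t)])
    R=np.array(m["rotation"]); d=R@d
    return np.array(m["position"]),d/np.linalg.norm(d)
def plane(m,u,v,z):
    p,d=ray(m,u,v); return p+d*(z-p[2])/d[2]
def tri(r1,r2):
    (p,d),(q,e)=r1,r2
    A=np.stack([d,-e],1); s=np.linalg.lstsq(A,q-p,rcond=None)[0]
    a,b=p+d*s[0],q+e*s[1]; return (a+b)/2,np.linalg.norm(a-b)
def proj(m,P):
    R=np.array(m["rotation"]);c=R.T@(np.array(P,float)-np.array(m["position"]));K=np.array(m["K"])
    x,y,z=c[0],-c[1],-c[2]
    if m.get("fish"):
        r=np.hypot(x,y);t=np.arctan2(r,z);return np.array([K[0,0]*t*x/r+K[0,2],K[1,1]*t*y/r+K[1,2]])
    return np.array([K[0,0]*x/z+K[0,2],K[1,1]*y/z+K[1,2]])
def cam(n):
    m=dict(imaging.camera_model(n)); m["fish"]=n=="wrist"; return m
E
python3 - <<'E'
from h import *
for n in("scene","side","wrist"):
    m=cam(n); print(m); im=imaging.capture(n); cv2.imwrite(f"pics/{n}0.png",im)
s,d=[cv2.imread(f"pics/{n}0.png") for n in("scene","side")]
cv2.imwrite("pics/a_scene.png",cv2.resize(s,(800,600),interpolation=cv2.INTER_CUBIC))
cv2.imwrite("pics/a_side.png",cv2.resize(d,(800,600),interpolation=cv2.INTER_CUBIC))
print(bot.get_state())
E
```

```text
pics
{'K': array([[392.006669  ,   0.        , 279.02916306],
       [  0.        , 392.006669  , 209.82801007],
       [  0.        ,   0.        ,   1.        ]]), 'position': array([-37.86934974, 421.91155479, 975.05806398]), 'rotation': array([ 0.68470151, -0.01442269, -2.1279495 ]), 'fish': False}
{'K': array([[498.97602134,   0.        , 272.96117371],
       [  0.        , 498.97602134, 211.77459139],
       [  0.        ,   0.        ,   1.        ]]), 'position': array([ 879.7148083 ,  741.02807628, 1452.10737741]), 'rotation': array([0.51189733, 0.01294123, 2.69465521]), 'fish': False}
{'K': array([[325.1922621 ,   0.        , 274.80586202],
       [  0.        , 325.1922621 , 203.05159572],
       [  0.        ,   0.        ,   1.        ]]), 'position': array([ 239.38391971, -500.82606332,  373.42517348]), 'rotation': array([-0.26391662,  0.00160516, -1.24330295]), 'fish': True}
{'t': 0.15, 'qpos': array([-1.37822541e+00,  3.26791825e-01, -1.93344458e-01,  1.05201451e+00,
       -3.08352466e-05,  1.43659408e+00]), 'joint_velocities': array([-0.00038454, -0.0020733 ,  0.00377561, -0.00155491,  0.0025418 ,
       -0.00069825]), 'effort': array([ 8.89202438e-04, -4.43706179e+01,  2.62664545e+01,  1.04379273e-02,
       -1.35089513e-04,  1.12125937e-05]), 'tcp_pos': array([ 176.45199747, -520.42478718,  208.27552924]), 'orientation': array([-3.14024624e+00, -1.50668651e-04,  3.26773084e-01]), 'contact_force': array([-0.36935504, -0.64059971,  0.45987649]), 'wrist_torque': array([-0.03905932,  0.01540088, -0.00078538]), 'gripper_force': 0.0, 'opening': 0.9972078490880547}
```

View pics/a_scene.png

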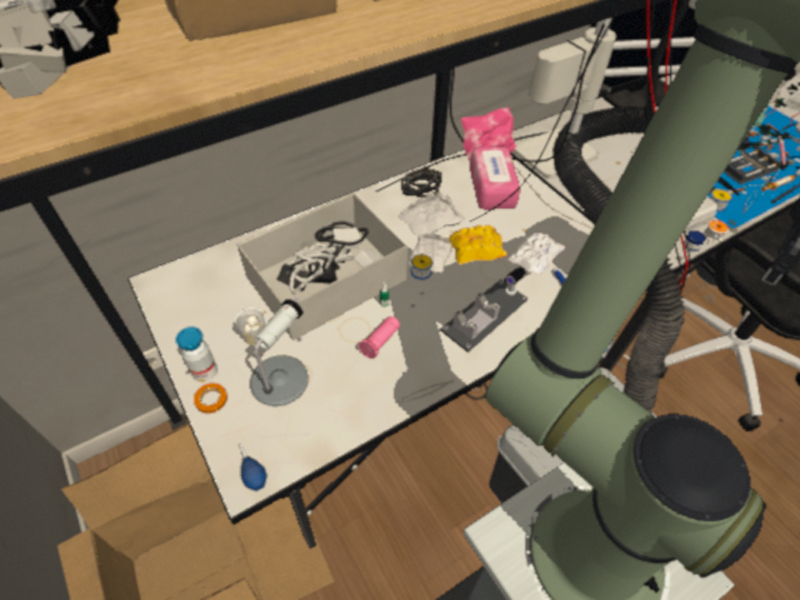

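View pics/a_side.png

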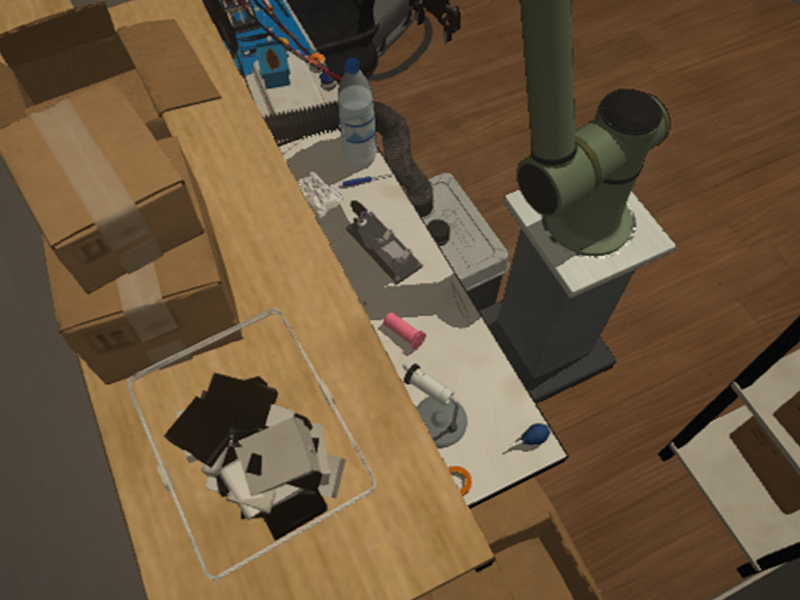

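The scene view shows the real barrel (silver, black ring) at about (278,325)/800 on the stand, foot at (279,380). The ring faces away from the robot. The pink look-alike is at (380,337) and the fixture at (485,317), with the lamp end at upper right (515,275). The side view shows the barrel at (428,382), its ring at (412,374), and the fixture at (383,240) with the lamp at (357,210). Next I'll enlarge crops of both to get exact pixels.

```bash
python3 - <<'E'
s=open('h.py').read()
s=s.replace('m["fish"]=n=="wrist"; return m','m["fish"]=n=="wrist"; m["rotation"]=Rotation.from_euler("xyz",m["rotation"]).as_matrix() if np.shape(m["rotation"])==(3,) else m["rotation"]; return m').replace('import numpy as np, cv2','import numpy as np, cv2\nfrom scipy.spatial.transform import Rotation')
open('h.py','w').write(s)
from h import *
S,D=[cv2.imread(f"pics/{n}0.png") for n in("scene","side")]
def crop(I,x,y,w,h,W,H): return cv2.resize(I[y:y+h,x:x+w],(W,H),interpolation=cv2.INTER_CUBIC)
c=np.vstack([np.hstack([crop(S,160,200,80,60,400,300),crop(S,300,180,80,60,400,300)]),
 np.hstack([crop(D,270,250,80,60,400,300),crop(D,235,135,80,60,400,300)])])
for k in range(0,800,50): cv2.line(c,(k,0),(k,600),(0,255,255),1) if k%100==0 else None
for k in range(0,600,100): cv2.line(c,(0,k),(800,k),(0,255,255),1)
cv2.imwrite("pics/b.png",c)
E
```

```text
(no output)
```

View pics/b.png

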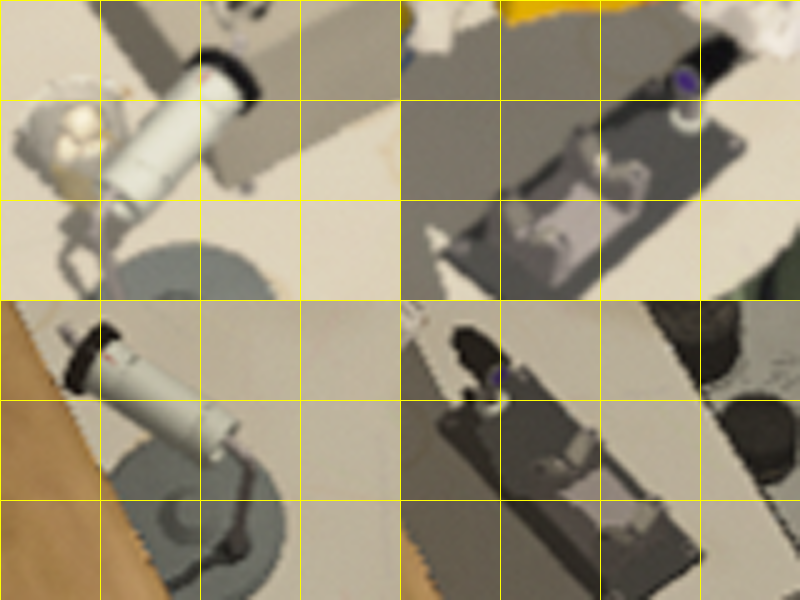

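The crops confirm the aluminium barrel with its black ring. In the scene crop the shoulder is near (212,92) and the rear near (119,199). In the side crop they are at (103,65) and (225,147). The V-block and the lamp with its violet front are visible in both views. Now I'll triangulate.

```bash
python3 - <<'E'
from h import *
s,d,w=cam("scene"),cam("side"),cam("wrist")
P=lambda x,y,ox,oy:(ox+(x+.5)/5-.5,oy+(y+.5)/5-.5)
def T(n,a,b,oa,ob):
    p,e=tri(ray(s,*P(*a,*oa)),ray(d,*P(*b,*ob))); print(n,p.round(1),'gap',round(e,1)); return p
B=((160,200),(270,250)); F=((300,180),(235,135))
sh=T('shoulder',(212,92),(103,65),*B); re=T('rear',(119,199),(225,147),*B)
print('len',np.linalg.norm(sh-re),'mid',(sh+re)/2,'yaw of +y',np.arctan2(*(re-sh)[[1,0]]))
lf=T('lampfront',(285,82),(97,79),*F)
# base plate corners (z=10): scene right(345,147) ,left(42,255) ; side
c1=T('cornerR',(345,147),(120,68),*F)
for n,a in(('R',(345,147)),('L',(42,255))): print('scene corner z10',n,plane(s,*P(*a,300,180),10).round(1))
for n,b in(('Lampleft',(40,120)),('lampright',(120,68)),('rearright',(302,255)),): print('side corner z10',n,plane(d,*P(*b,235,135),10).round(1))
for n,q,oo in(('foot',(192,215),0),):
    print(n,plane(d,*P(*q,270,250),5).round(1))
print('pic foot scene',plane(s,279*.7,380*.7,5).round(1))
# shelf edge height: front edge points matched? scene/side of lower shelf corner
print(bot.get_state()["tcp_pos"],w["rotation"].round(2))
E
```

```text
shoulder [607.  246.3 154.3] gap 0.9
rear [568.3 317.5 153.5] gap 3.2
len 81.04909722384883 mid [587.67920509 281.87194403 153.88608149] yaw of +y 2.068216424795228
lampfront [ 511.5 -220.4   59.1] gap 1.0
cornerR [ 479.3 -255.8    7.8] gap 1.6
scene corner z10 R [ 477.9 -253.3   10. ]
scene corner z10 L [508.3 -38.9  10. ]
side corner z10 Lampleft [ 549.6 -238.9   10. ]
side corner z10 lampright [ 479.8 -255.2   10. ]
side corner z10 rearright [434.4 -57.2  10. ]
foot [571.3 301.2   5. ]
pic foot scene [575.4 304.5   5. ]
[ 176.45199747 -520.42478718  208.27552924] [[ 0.32  0.91  0.25]
 [-0.95  0.31  0.08]
 [-0.   -0.26  0.97]]
```

```bash
python3 - <<'E'
from h import *
s,d=cam("scene"),cam("side")
def pl(m,a,b):
    p,u=ray(m,a[0]*.7,a[1]*.7);_,v=ray(m,b[0]*.7,b[1]*.7); n=np.cross(u,v); return n/np.linalg.norm(n),p
n1,p1=pl(s,(0,185),(600,10)); n2,p2=pl(d,(205,0),(490,560))
for y in(-300,0,280): print('shelf edge at y',y,np.linalg.solve([n1,n2,[0,1,0]],[n1@p1,n2@p2,y]).round(0))
c,st=np.array([488,-112]),np.array([588,282])
for n,p,yaw in(('barrel hi',[*st,260],2.068),('barrel',[*st,129],2.068),('off',[645,177,142],2.068),('fix hi',[*c,200],1.793),('fix',[*c,37],1.793)):
    print(n,solve_ik(p,[np.pi,0,yaw]))
E
```

```text
shelf edge at y -300 [ 696. -300.  503.]
shelf edge at y 0 [700.   0. 504.]
shelf edge at y 280 [704. 280. 506.]
barrel hi [0.33408554 0.50079226 0.20405117 1.27405523 0.         1.40767819]
barrel [ 0.33408554  0.57088912 -0.0157695   0.9841377   0.          1.40767819]
off [0.15756192 0.59201234 0.05603569 1.03481968 0.         1.23115457]
fix hi [-0.37313373  0.24189029 -0.33276723  0.99613881  0.          0.97545893]
fix [-0.37313373  0.42770041 -0.54418317  0.59891274  0.          0.97545893]
```

```bash
python3 - <<'E'
from h import *
import pickle
o={}
for n,p,yaw in(('fix',[488,-112,230],1.793),('bar',[588,282,250],2.068)):
    bot.move_ptp(p,[np.pi,0,yaw]); bot.dwell(.2)
    m=cam("wrist"); im=imaging.capture("wrist"); o[n]=m; cv2.imwrite(f"pics/w_{n}.png",im)
    st=bot.get_state(); print(n,st["t"],st["tcp_pos"],m["position"])
pickle.dump(o,open("w.pkl","wb"))
# predicted
ex=np.array([np.cos(.222),np.sin(.222)]);ey=np.array([-ex[1],ex[0]])
def fx(x,y,z): return [*(np.array([488,-112])+x*ex+y*ey),z]
for p in((0,0,58),(-40,67,10),(40,67,10),(-40,-137,10),(40,-137,10),(-27,-42,51),(27,42,51),(0,-109,58)): print('F',p,proj(o['fix'],fx(*p)).round(0))
ex=np.array([np.cos(.497),np.sin(.497)]);ey=np.array([-ex[1],ex[0]])
for y in(-54,-42,0,42): print('B',y,proj(o['bar'],[*(np.array([588,282])+y*ey),150]).round(0))
a,b=[cv2.imread(f"pics/w_{n}.png") for n in('fix','bar')]
cv2.imwrite("pics/c.png",np.hstack([a[:,80:480],b[:,80:480]]))
E
```

```text
fix 2.2667 [ 487.90426234 -112.63189154  229.94218813] [474.20500899 -49.98846363 395.1484185 ]
bar 4.025 [588.33354894 280.94441012 250.21493817] [557.82988389 337.20830223 415.42440723]
F (0, 0, 58) [275. 178.]
F (-40, 67, 10) [241. 115.]
F (40, 67, 10) [309. 115.]
F (-40, -137, 10) [245. 273.]
F (40, -137, 10) [305. 273.]
F (-27, -42, 51) [251. 214.]
F (27, 42, 51) [301. 138.]
F (0, -109, 58) [275. 271.]
B -54 [275. 252.]
B -42 [275. 240.]
B 0 [275. 193.]
B 42 [275. 143.]
```

View pics/c.png

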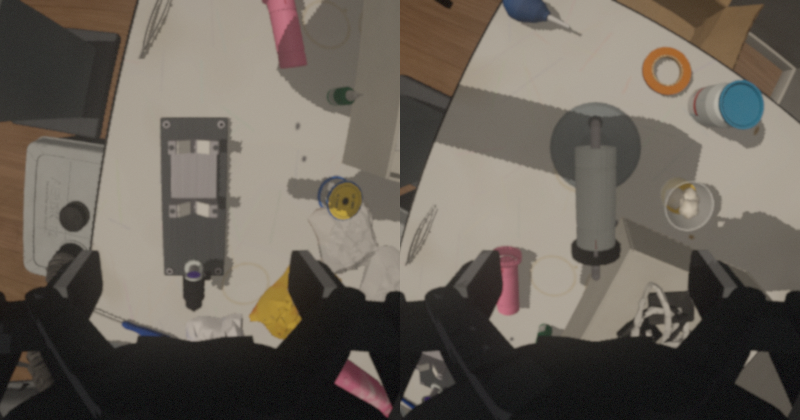

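Left panel (fixture from above): plate corners are at (161,117), (229,117) and (228,275), with the lamp at (194,270). Right panel: the barrel rear is at (196,146), the ring at (196,250), and the peg tip sticks out at (596-400,272). All are within about 2 px of prediction. Next I'll enlarge once for sub-pixel readings.

```bash
python3 - <<'E'
from h import *
a,b=[cv2.imread(f"pics/w_{n}.png") for n in('fix','bar')]
A=cv2.resize(a[100:290,210:340],None,fx=3.1,fy=3.1,interpolation=cv2.INTER_CUBIC)[:589,:400]
B=cv2.resize(b[130:265,225:325],None,fx=4,fy=4,interpolation=cv2.INTER_CUBIC)
c=np.zeros((600,800,3),np.uint8); c[:A.shape[0],:A.shape[1]]=A; c[:B.shape[0],400:800]=B
c=np.clip(c*1.5,0,255).astype(np.uint8); cv2.imwrite("pics/d.png",c)
E
```

```text
(no output)
```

View pics/d.png

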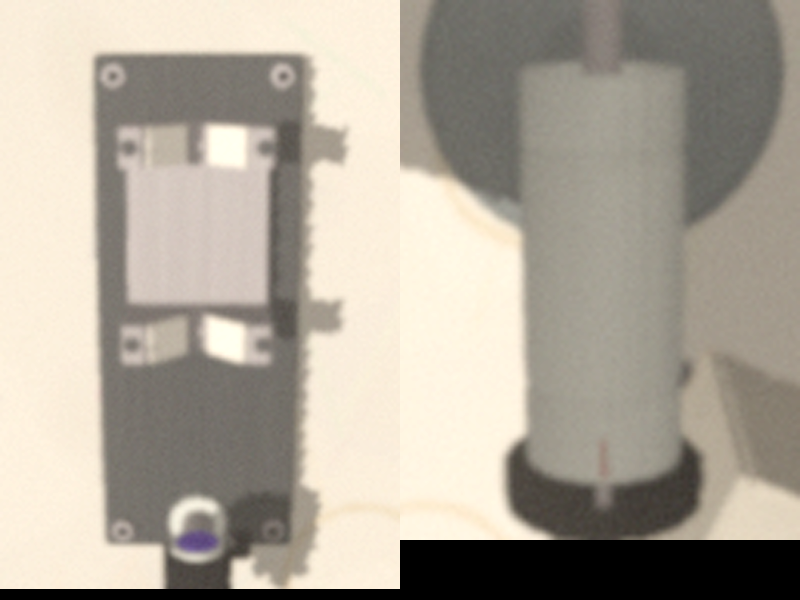

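```bash
python3 - <<'E'
from h import *
import pickle
o=pickle.load(open("w.pkl","rb")); f,b=o['fix'],o['bar']
F=lambda x,y,z:plane(f,210+(x+.5)/3.1-.5,100+(y+.5)/3.1-.5,z)[:2]
B=lambda x,y,z:plane(b,225+(x+.5)/4-.5,130+(y+.5)/4-.5,z)[:2]
rl,rr,fl,fr=[F(*p,51) for p in((118,127),(275,125),(122,364),(271,362))]
print('V w',np.linalg.norm(rr-rl),np.linalg.norm(fr-fl),'len',np.linalg.norm((rl+rr-fl-fr)/2),'mid',(rl+rr+fl+fr)/4,'yaw',np.arctan2(*(rl+rr-fl-fr)[::-1]))
q=[F(*p,10) for p in((95,55),(304,55),(107,543),(291,541))]
e=(q[0]+q[1]-q[2]-q[3])/2;L=np.linalg.norm(e); print('plate w',np.linalg.norm(q[0]-q[1]),np.linalg.norm(q[2]-q[3]),'len',L,'org',sum(q)/4+e/L*35,'yaw',np.arctan2(e[1],e[0]))
r,s=B(203,63,167),B(203,485,167)
print('tube len',np.linalg.norm(r-s),'mid',(r+s)/2,'yaw',np.arctan2(*(r-s)[::-1]))
l1,r1,l2,r2=[B(*p,154) for p in((119,68),(286,66),(125,450),(283,450))]
print('dia',np.linalg.norm(l1-r1),np.linalg.norm(l2-r2),'yaw',np.arctan2(*(l1+r1-l2-r2)[::-1]),'mid lat',(l1+r1+l2+r2)/4)
print(bot.get_state()["tcp_pos"],bot.get_state()["orientation"])
E
```

```text
V w 53.50804864091299 53.42295992660426 len 84.42099794839342 mid [ 486.45346708 -115.13075641] yaw 1.7910233087896557
plate w 79.2041771420347 78.98050710211838 len 202.65233515026532 org [ 487.15801894 -114.56093657] yaw 1.7904585348840867
tube len 86.65974632908666 mid [588.77437232 280.46666352] yaw 2.0672177281755193
dia 33.57214489800563 34.19694972581319 yaw 2.0710908780712405 mid lat [588.66369354 280.81137613]
[588.33354894 280.94441012 250.21493817] [3.14140900e+00 1.37974741e-04 2.06638165e+00]
```

```bash
cat >> h.py <<'E'
def S(tag=''):
    s=bot.get_state(); print(tag,'t',round(s["t"],2),'tcp',np.round(s["tcp_pos"],1),'rpy',np.round(s["orientation"],3),'F',np.round(s["contact_force"],1),'M',np.round(s["wrist_torque"],2),'open',round(s["opening"],3),'gf',round(s["gripper_force"],1)); return s
E
python3 - <<'E'
from h import *
R=[np.pi,0,2.069]
bot.movel([588.7,280.7,128.5],R,max_speed=120); S('down')
bot.grip(0.0,80); S('grip')
p=bot.get_state()["tcp_pos"]
bot.movel([588.7,280.7,141.5],R,max_speed=40); bot.dwell(.2); S('lift')
m=cam("wrist"); cv2.imwrite("pics/w_lift.png",imaging.capture("wrist"))
cv2.imwrite("pics/e.png",np.hstack([cv2.resize(cv2.imread("pics/w_lift.png")[60:340,175:375],(400,560),interpolation=cv2.INTER_CUBIC),cv2.resize(imaging.capture("scene")[180:264,155:215],(400,560),interpolation=cv2.INTER_CUBIC)]))
E
```

```text
down t 5.19 tcp [589.4 280.9 129.4] rpy [3.14  0.    2.069] F [ 0.7 -0.1 -0.7] M [ 0.05 -0.    0.04] open 1.001 gf 0.0
grip t 5.76 tcp [589.1 280.9 129.5] rpy [3.14  0.    2.069] F [-1.4 -0.5  5.5] M [-0.01  0.21  0.02] open 0.348 gf 87.7
lift t 6.43 tcp [588.5 280.6 141.2] rpy [-3.141 -0.     2.069] F [ 0.1 -0.6 -1.3] M [0.02 0.01 0.02] open 0.344 gf 86.9
```

View pics/e.png

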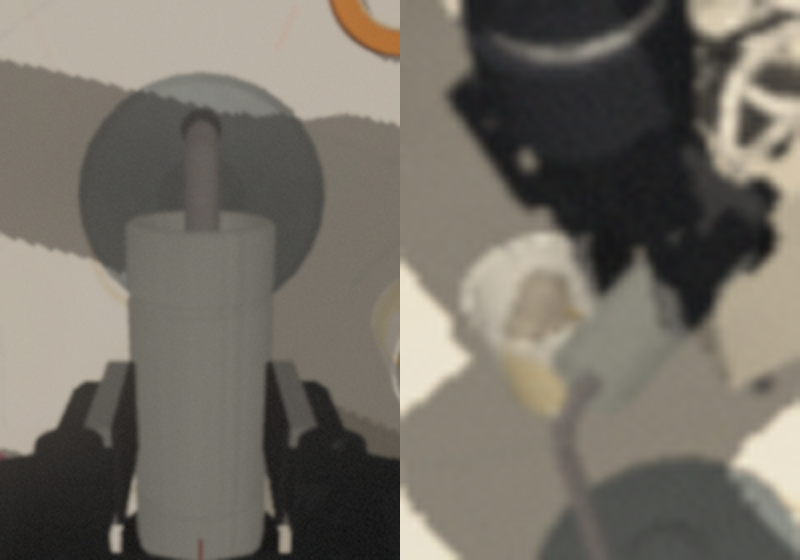

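The wrist crop shows the barrel clamped squarely across mid-tube, with the peg visible inside the raised bore (rear rim at (200,225)). The wrist force is only the weight, so it hangs free. I'll draw it off under a force guard.

```bash
python3 - <<'E'
from h import *
R=[np.pi,0,2.069]; c,s=np.cos(2.069),np.sin(2.069)
bot.movel([588.7,280.7,143],R,max_speed=30); S('up')
hit=bot.movel([588.7-c*122,280.7-s*122,143],R,max_speed=70,threshold=12); S('off %s'%hit)
if not hit:
    ey=np.array([np.cos(1.791),np.sin(1.791)]); o=np.array([486.8,-114.9])
    p=o-ey*3
    bot.movel([*p,150],[np.pi,0,1.791],max_speed=170); bot.dwell(.3); S('over')
    import pickle; m=cam("wrist"); im=imaging.capture("wrist"); cv2.imwrite("pics/w_over.png",im); pickle.dump(m,open("o.pkl","wb"))
    cv2.imwrite("pics/f.png",cv2.resize(im[60:340,100:450],(700,560),interpolation=cv2.INTER_CUBIC))
E
```

```text
up t 6.78 tcp [588.8 280.7 143.2] rpy [3.141 0.    2.069] F [-0.2 -0.3 -1. ] M [0.06 0.01 0.  ] open 0.345 gf 86.9
off False t 8.68 tcp [646.8 173.9 143. ] rpy [-3.142 -0.     2.07 ] F [-0.3 -0.9 -2.1] M [ 0.02  0.08 -0.01] open 0.349 gf 86.6
over t 11.08 tcp [ 487.6 -117.6  150. ] rpy [-3.142 -0.     1.791] F [ 0.9 -0.2 -1.1] M [ 0.04 -0.05 -0.01] open 0.341 gf 85.9
```

View pics/f.png

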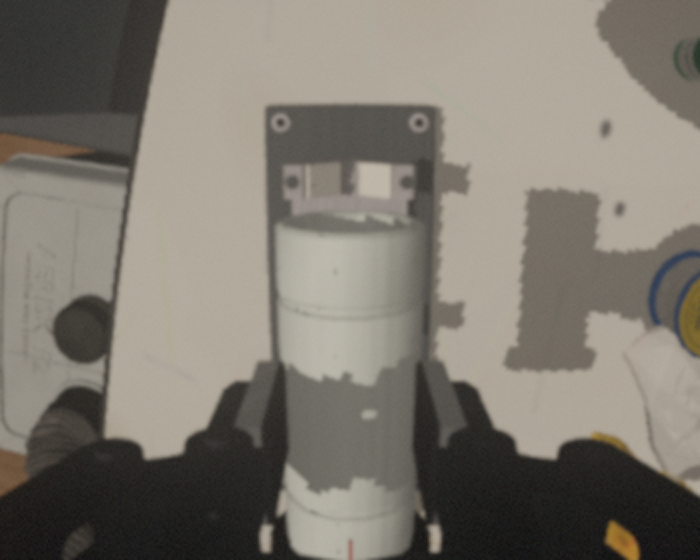

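The barrel is square in the grip (rear rim at about (350,228)) and in line with the V, with the V's rear strips at (323,180) and (375,180). I'll lower it with the shoulder about 4 mm clear, slide to the stop under force guard, then press.

```bash
python3 - <<'E'
from h import *
R=[np.pi,0,1.791]; ey=np.array([np.cos(1.791),np.sin(1.791)]); o=np.array([486.8,-114.9])
for dy in(-4,0): 
    import pickle; print('pred rear top px if offset 0', proj(pickle.load(open("o.pkl","rb")),[*(bot.get_state()["tcp_pos"][:2]+ey*(42+dy)),187.6]))
P=lambda y,z:[*(o+ey*y),z]
bot.movel(P(-5,150),R,max_speed=60)
bot.movel(P(-5,52),R,max_speed=90); bot.dwell(.2); S('pre')
h=bot.movel(P(-5,39.5),R,max_speed=15,threshold=8); a=S('low %s'%h)
if not h:
    h=bot.movel(P(6,39.5),R,max_speed=8,threshold=8); s=S('slide %s'%h)
    print('y along fixture',(s["tcp_pos"][:2]-o)@ey); bot.dwell(.3); S('hold')
E
```

```text
pred rear top px if offset 0 [274.16630023 183.60561788]
pred rear top px if offset 0 [274.17386138 173.76736134]
pre t 12.82 tcp [ 488.3 -119.9   52.5] rpy [3.141e+00 1.000e-03 1.791e+00] F [ 0.4 -0.1 -2.1] M [0.04 0.02 0.06] open 0.346 gf 87.0
low False t 13.81 tcp [ 488.  -119.8   39.6] rpy [3.141 0.    1.791] F [ 0.1 -0.1 -0.8] M [ 0.06 -0.    0.02] open 0.348 gf 87.5
slide True t 14.73 tcp [ 486.4 -114.1   39.2] rpy [-3.14   0.004  1.79 ] F [ 0.4 -0.7 -0.8] M [-0.18 -0.18  0.05] open 0.342 gf 87.1
y along fixture 0.8433207024636439
hold t 15.03 tcp [ 486.  -114.2   38.8] rpy [-3.139  0.004  1.79 ] F [ 0.8 -1.7 -1.2] M [-0.28 -0.26  0.01] open 0.344 gf 87.1
```

```bash
python3 - <<'E'
from h import *
R=[np.pi,0,1.791]; ey=np.array([np.cos(1.791),np.sin(1.791)]); o=np.array([486.8,-114.9])
P=lambda y,z:[*(o+ey*y),z]
h=bot.movel(P(1.3,32),R,max_speed=6,threshold=14); s=S('press %s'%h); bot.dwell(.3); s=S('hold')
t=s["tcp_pos"]; y=(t[:2]-o)@ey; print('y',y,'Fy',s["contact_force"][:2]@ey)
h=bot.movel([*(t[:2]+ey*5),t[2]-.5],R,max_speed=6,threshold=14); s=S('push %s'%h); bot.dwell(.3); s=S('hold')
print('y',(s["tcp_pos"][:2]-o)@ey,'Fy',s["contact_force"][:2]@ey)
im=[]
for n,(x,yy) in(("side",(235,135)),("scene",(300,180)),):
    I=imaging.capture(n); im.append(cv2.resize(I[yy:yy+70,x:x+90],(400,311),interpolation=cv2.INTER_CUBIC))
m=cam("wrist");w=imaging.capture("wrist");cv2.imwrite("pics/w_seat.png",w)
w=cv2.resize(w[60:340,175:375],(400,560),interpolation=cv2.INTER_CUBIC)
cv2.imwrite("pics/g.png",np.hstack([w,np.vstack(im)[:560]]))
E
```

```text
press True t 15.57 tcp [ 486.4 -114.2   37.5] rpy [-3.141e+00  3.000e-03  1.790e+00] F [-0.2  1.   5.1] M [-0.02  0.09  0.04] open 0.344 gf 88.6
hold t 15.88 tcp [ 486.4 -114.2   37.5] rpy [-3.141e+00  3.000e-03  1.790e+00] F [-0.4  0.6  4.5] M [0.14 0.1  0.04] open 0.341 gf 88.8
y 0.7779926201868986 Fy 0.6628727366896524
push True t 16.62 tcp [ 486.4 -114.3   37.6] rpy [-3.14   0.01   1.789] F [-0.1 -1.   2.6] M [-0.01  0.02  0.03] open 0.341 gf 88.2
hold t 16.92 tcp [ 486.4 -114.3   37.6] rpy [-3.14   0.01   1.789] F [-0.2  0.8  2.7] M [0.29 0.08 0.09] open 0.348 gf 88.2
y 0.6350523424417637 Fy 0.8111342332398268
```

View pics/g.png

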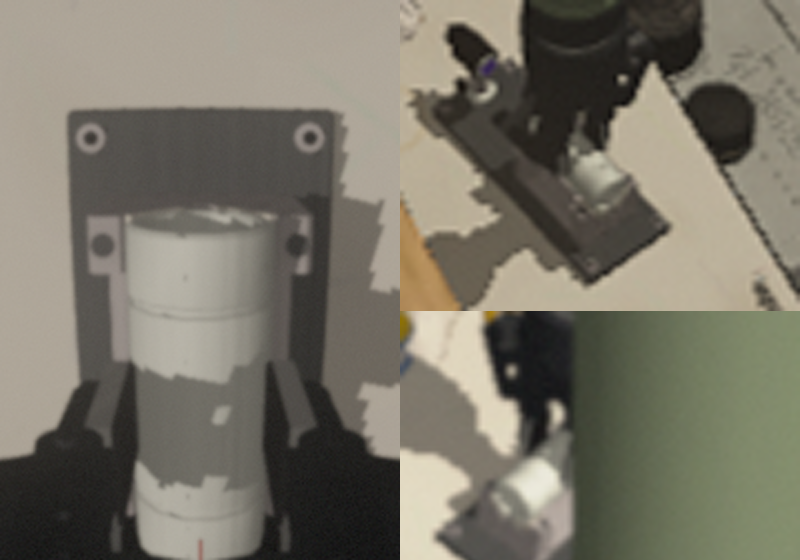

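The wrist crop shows the tube lying centrally between the V's two flanks (rear rim at (200,230), block rear edge at y≈215), with the side view agreeing. The pushes relax after a guarded stop, so I'll build lasting pressure in small unguarded steps while watching the force.

```bash
python3 - <<'E'
from h import *
R=[np.pi,0,1.791]; ey=np.array([np.cos(1.791),np.sin(1.791)]); o=np.array([486.8,-114.9])
P=lambda y,z:[*(o+ey*y),z]
def go(y,z):
    bot.movel(P(y,z),R,max_speed=8); bot.dwell(.25); s=S(f'y{y:.1f} z{z:.1f}'); f=s["contact_force"]
    print('   yact %.2f Fy %.1f'%((s["tcp_pos"][:2]-o)@ey,f[:2]@ey)); return f[2],f[:2]@ey
y=1.0;z=37.5
for k in range(8):
    fz,fy=go(y,z)
    if fy>-8: y+=.6
    if fz<8: z-=.4
    if fy<=-8 and fz>=8: break
for k in range(8):
    if fz>=22: break
    z-=.5; fz,fy=go(y,z)
m=cam("wrist");w=imaging.capture("wrist");cv2.imwrite("pics/w_seat2.png",w)
print('pred rear top', proj(m,[*(o+ey*42),75]),'rear strip top corners',proj(m,[*(o+ey*42+27*np.array([ey[1],-ey[0]])),51]),proj(m,[*(o+ey*42-27*np.array([ey[1],-ey[0]])),51]))
E
```

```text
y1.0 z37.5 t 17.58 tcp [ 486.4 -114.1   37.6] rpy [-3.141  0.     1.791] F [-1.6  0.1  4.8] M [ 0.01  0.37 -0.06] open 0.349 gf 88.8
   yact 0.87 Fy 0.4
y1.6 z37.1 t 18.08 tcp [ 486.4 -114.1   37.5] rpy [-3.141e+00  2.000e-03  1.791e+00] F [-2.2 -1.1  7.4] M [-0.24  0.61  0.01] open 0.343 gf 89.5
   yact 0.84 Fy -0.6
y2.2 z36.7 t 18.58 tcp [ 486.4 -114.1   37.5] rpy [-3.141e+00  3.000e-03  1.790e+00] F [-3.6 -2.9 10.8] M [-0.46  0.75 -0.01] open 0.343 gf 90.2
   yact 0.83 Fy -2.0
y2.8 z36.7 t 19.08 tcp [ 486.4 -114.1   37.5] rpy [-3.141  0.004  1.79 ] F [-3.3 -4.3  9.5] M [-0.76  0.74 -0.  ] open 0.344 gf 89.9
   yact 0.83 Fy -3.5
y3.4 z36.7 t 19.58 tcp [ 486.5 -114.2   37.5] rpy [-3.141  0.005  1.79 ] F [-3.1 -5.8  9.1] M [-1.16  0.68  0.05] open 0.345 gf 89.7
   yact 0.80 Fy -5.0
y4.0 z36.7 t 20.08 tcp [ 486.5 -114.2   37.5] rpy [-3.141  0.007  1.79 ] F [-3.7 -7.6  8.3] M [-1.5   0.64  0.07] open 0.347 gf 89.4
   yact 0.79 Fy -6.6
y4.6 z36.7 t 20.58 tcp [ 486.5 -114.2   37.5] rpy [-3.14   0.008  1.789] F [-1.4 -9.1  7.1] M [-1.8   0.55  0.06] open 0.344 gf 89.2
   yact 0.79 Fy -8.5
y4.6 z36.3 t 21.08 tcp [ 486.5 -114.2   37.5] rpy [-3.141  0.008  1.789] F [-3.4 -8.9 10.4] M [-1.76  0.76  0.01] open 0.349 gf 90.1
   yact 0.78 Fy -8.0
y5.2 z35.8 t 21.58 tcp [ 486.5 -114.2   37.5] rpy [-3.141  0.009  1.789] F [-4.3 -9.  15.5] M [-1.9   1.08  0.05] open 0.343 gf 91.0
   yact 0.78 Fy -7.8
y5.2 z35.3 t 22.08 tcp [ 486.5 -114.2   37.4] rpy [-3.141  0.01   1.789] F [-6.5 -8.7 19.2] M [-1.81  1.44  0.11] open 0.342 gf 92.2
   yact 0.76 Fy -7.1
y5.2 z34.8 t 22.58 tcp [ 486.6 -114.2   37.4] rpy [-3.141  0.01   1.789] F [-7.9 -7.4 24.1] M [-1.77  1.72  0.04] open 0.347 gf 93.3
   yact 0.73 Fy -5.5
pred rear top [274.10992606 176.52904813] rear strip top corners [331.28041282 167.14711107] [217.41808631 167.2560004 ]
```

Seating height (37.5 vs 37.4 expected) and the stop contact (rigid at y≈0.8) both check out. I'll trim the excess y wind-up, tilt and sideways load while keeping the press.

```bash
python3 - <<'E'
from h import *
ey=np.array([np.cos(1.791),np.sin(1.791)]); ex=np.array([ey[1],-ey[0]]); o=np.array([486.8,-114.9])
def go(x,y,z,p):
    bot.movel([*(o+ey*y+ex*x),z],[np.pi,p,1.791],max_speed=6); bot.dwell(.25); s=S(f'x{x} y{y:.1f} z{z:.1f} p{p}'); f=s["contact_force"]
    print('   yact %.2f xact %.2f Fy %.1f Fx %.1f'%((s["tcp_pos"][:2]-o)@ey,(s["tcp_pos"][:2]-o)@ex,f[:2]@ey,f[:2]@ex)); return f
for a in((0,4,34.8,-.003),(-1,4,34.8,-.006),(-2,4,34.6,-.008),(-3,4,34.6,-.008)): go(*a)
E
```

```text
x0 y4.0 z34.8 p-0.003 t 23.23 tcp [ 486.6 -114.1   37.4] rpy [-3.141  0.004  1.79 ] F [-8.4 -4.7 26.2] M [-1.1   1.86  0.03] open 0.344 gf 93.8
   yact 0.83 xact -0.06 Fy -2.7 Fx -9.3
x-1 y4.0 z34.8 p-0.006 t 23.8 tcp [ 486.5 -114.    37.4] rpy [3.14e+00 1.00e-03 1.79e+00] F [-5.9 -3.3 23.6] M [-0.85  1.22  0.04] open 0.344 gf 93.3
   yact 0.91 xact -0.10 Fy -2.0 Fx -6.4
x-2 y4.0 z34.6 p-0.008 t 24.37 tcp [ 486.5 -114.    37.4] rpy [ 3.138e+00 -2.000e-03  1.790e+00] F [-3.1 -2.9 23.1] M [-0.61  0.86 -0.03] open 0.344 gf 93.2
   yact 0.94 xact -0.09 Fy -2.1 Fx -3.6
x-3 y4.0 z34.6 p-0.008 t 24.93 tcp [ 486.5 -114.    37.4] rpy [ 3.136e+00 -2.000e-03  1.791e+00] F [-1.7 -1.2 21.1] M [-0.45  0.35 -0.03] open 0.344 gf 92.6
   yact 0.96 xact -0.11 Fy -0.8 Fx -1.9
```

```bash
python3 - <<'E'
from h import *
ey=np.array([np.cos(1.791),np.sin(1.791)]); ex=np.array([ey[1],-ey[0]]); o=np.array([486.8,-114.9])
bot.movel([*(o+ey*5.2-ex*2.5),34.3],[np.pi,-.007,1.791],max_speed=6); bot.dwell(.8); s=S('end'); f=s["contact_force"]
print('Fy %.1f Fx %.1f'%(f[:2]@ey,f[:2]@ex))
w=imaging.capture("wrist"); cv2.imwrite("pics/h.png",cv2.resize(w[130:230,200:350],(750,500),interpolation=cv2.INTER_CUBIC))
E
```

```text
end t 26.11 tcp [ 486.5 -114.    37.4] rpy [3.137e+00 2.000e-03 1.790e+00] F [-2.6 -5.  23.2] M [-1.14  0.73  0.06] open 0.342 gf 93.1
Fy -4.3 Fx -3.6
```

View pics/h.png

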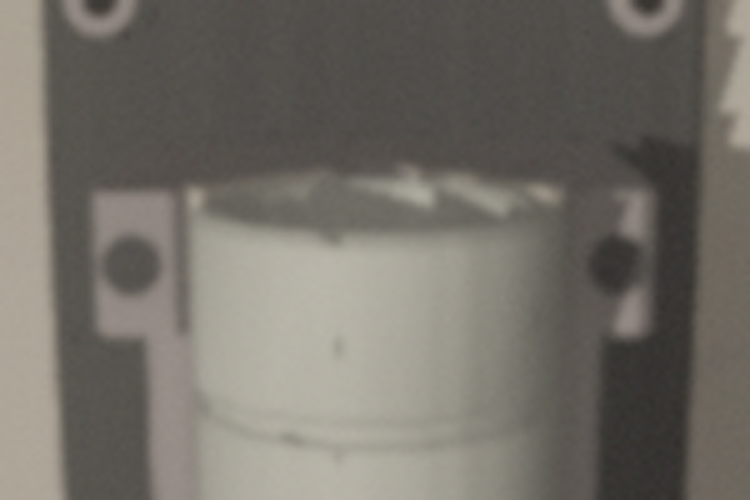

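The tube is centred between the flanks. Its rear rim (top at about (375,235), row 177) matches the 176.5 predicted for the shoulder on the stop. The press holds steady at 23 N, so I'm handing in.

```bash
python3 -c "
from bench import bot
print(bot.sign_off())"
```

```text
the job is handed in; nothing more can be done
None
```

The barrel is off the peg and seated in the V-block, ring toward the lamp and shoulder against the end face, still held down at about 23 N; I handed it in at 26 s of the 45 s allowed and the verdict is not shown to me.

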